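# Take the battery cassette out of its charging case

## Task

Lift the orange lid of the charging case open until it rests on its stop, then squeeze the two red catches on the sides of the battery cassette together and draw the cassette straight up out of its cradle. Finish while holding it by the squeezed catches, upright and still, its whole length above the rim of the open case, touching nothing but your fingers; do not push the tester, the tape or the screwdriver about.

Things in the scene. Friction and masses are not known exactly. Their poses are not given: they have to be found in the camera images.
- case: Black open-topped charging case fixed to the bench, 170 (x) by 220 (y) by 95 mm high, walls and floor 5 mm thick. Origin: centre of its underside, on the bench. z up; its x axis points from the front (lid grip side) to the hinge side, away from the robot up to the yaw; y lies along the hinge. Its position and yaw vary.
- lid (a joint): Hinge angle of the orange lid (rad): 0 shut, 1.75 on its stop. The lid, 150 g, 170 by 220 by 6 mm, covers the whole case, is hinged along the rear (+x) rim, swings up and away from the robot, and has no spring or catch: it falls shut if let go before upright and falls back on to its stop if let go past about 1.6. On its stop it leans 10 degrees backwards beyond upright, its edge 265 mm above the bench.
- lid_grip (a point): Centre of the lid's black grip: a lying cylinder 18 mm in diameter and 30 mm long, parallel to the hinge, flat ends. With the lid shut it is 127.5 mm above the bench, 26 mm above the lid's top face, 20 mm behind the lid's front edge, 150 mm from the hinge. It stands on a post 14 by 12 mm. Pinched by its flat ends it can turn between the fingers as the lid swings. Axes turn with the lid; y stays along the hinge.
- lid_hinge (a point): Point on the hinge line, midway along it: 85 mm behind the case's centre, 95.5 mm above the bench. The grip moves in a circle round it: seen with the lid shut the grip lies 150 mm in front of and 32 mm above it.
- cradle: White cradle fixed on the case floor, 75 (x) by 64 (y) by 42 mm high, origin at the centre of its underside 5 mm above the bench; top 47 mm above the bench. The cassette stands in its pocket, 59 by 43 mm and 38 mm deep. A window in each long (y) wall takes the hook of a catch, under an 8.5 mm high ledge. Its place in the case (some mm in x, up to 20 mm in y) and yaw (up to 0.15 rad) vary.
- cassette: Loose grey battery cassette, 240 to 370 g with its catches, 76 mm high; lower 38 mm is 56 (x) by 40 (y) mm and sits in the cradle; upper 38 mm, the head, is 56 by 26 mm with a yellow stripe on top. Origin: centre of its underside, 9 mm above the bench when seated; z up, its axes parallel to the cradle's. Its top is then 85 mm above the bench, 10 mm below the rim.
- catch_left (a joint): How far the catch on the cassette's +y side is pushed in (m): 0 sprung out, 0.005 fully in. About 2.4 N starts it, 6.4 N holds it fully in. Its hook lies 3.5 mm under the cradle's ledge at 0, and clears it from 0.0035 on; the cassette cannot be lifted while either hook holds (1.5 mm of play).
- catch_right (a joint): The same for the catch on the -y side.
- catch_left_pad (a point): Point to press on the red tab of the left catch: on its flat outer face, 24 mm to +y of the cassette's axis (19 mm when pressed), 64 mm above the cassette's underside, so 73 mm above the bench when seated. The tab is 26 mm wide (x) and 34 mm high, from 42 to 76 mm above the cassette's underside. The two tabs measure 48 mm over their outer faces, 38 mm when fully squeezed. Axes as the cassette's.
- catch_right_pad (a point): The same on the -y side, 24 mm to -y.
- tester: Bystander: loose black tester box 110 by 75 by 34 mm with a red and a blue display, lying beside the case. Origin: centre of its underside.
- tape: Bystander: black roll of tape lying flat beside the case, 68 mm in diameter, 19 mm high. Origin: centre of its underside.
- driver: Bystander: orange gun-shaped cordless screwdriver lying on its side, about 145 by 130 by 38 mm, farther to the side. Origin: under its barrel.

How it is judged:
By the outcome, as a careful person would: the job done as asked, in the order asked, and still so for the second after the job is handed in, while the arm keeps its last pose, push and grip.
It also fails if it takes over 51 s, if anything falls off the work surface, if the arm or the gripper's body presses on something with over 40 N, if the wrist force passes 120 N, or if a joint passes its speed limit or range.

## Robot

A 6-joint arm with a two-finger parallel gripper is mounted at the origin on the work surface. World frame = base frame: x ahead of the robot, y to its left, z up, the work surface at z = 0. Lengths are in mm, angles in degrees, forces in N, time in s.
With the tool pointing down it reaches from about 325 to 900 mm from the base axis. Payload 3.5 kg.
Tool frame: the origin (TCP) lies at the very end of the fingers, on their centre line; the grasp point (between the pads) lies bot.hold_point_z behind it (bot.hold_point_z is the distance from the TCP to the grasp point, in mm); z points along the fingers, y is the line along which they close (so a half turn about z gives the same grasp; the last joint's range is limited). The gripper opens to 85 mm and grips with 20 to 120 N. Pads are 22 mm wide; open, the fingers measure 114 mm over their backs; the gripper's body (76 mm by 85 mm) begins 54 mm behind the grasp point. The pads swing forward as they close: fully open they stand 13 mm farther back than shut.
Start: joints at [69.42, 15.837, -1.513, 72.651, 0, 84.076], TCP at [158.144, 604.659, 231.313] pointing down, gripper open.
Joint ranges: [-178.77, 178.77], [-48.84, 107.48], [-61.69, 71.31], [-111.58, 123.2], [-90, 87.43], [-180, 180]. Speed limits (degrees/s): [147.25, 147.25, 180, 180, 180, 180].

## Interface

Orientations are given as [roll, pitch, yaw] about the fixed x, y, z axes, in that order (R = Rz(yaw) Ry(pitch) Rx(roll)).
In Python, from cell import bot, viewer gives the robot as it stands. Calls block until the motion is done:
- bot.reach(position, orientation): joint-space move of the TCP to a pose.
- bot.move_linear(position, attitude=None, v=150): straight line of the TCP; attitude=None keeps the orientation; v is the mean speed in mm/s.
- bot.set_joints(angles): joint-space move.
- bot.ungrasp() and bot.grab(force=None): open the fingers fully, or close them until they stop; force is the grip in N (None keeps the last).
- bot.sleep(seconds).
- bot.ik(position, orientation): joint angles nearest the present ones, or None.
- bot.get_obs(): the state.
- viewer.snapshot(name): name is "side" or "top" or "wrist"; returns a dict with "image" (384x512x3 uint8, red, green, blue), "fx", "fy", "cx", "cy" (pixels), "D" ([k1, k2, p1, p2, k3] as OpenCV has them; the pictures are not rectified), "rvec" (rotation vector, rad) and "tvec" (3), from world to camera coordinates, as OpenCV has them; the wrist camera has in their place "T_tool_cam" (4x4, takes a point from camera to tool coordinates, whose origin is the TCP and whose axes are the flange's). Camera axes: x right, y down, z forward; pixel columns grow to the right and rows downward; lengths in mm; the calibration is good to about 2 mm. A picture is of the moment at which its call begins: read the wrist's pose just before it. There is no depth.
A pose or a line that the arm cannot do raises bot.IKError and nothing moves.
- bot.close_job(): hands the job in; it is judged then, once.
The state is a dict: "clock": time; "joint_pos": joint angles; "joint_velocities": joint speeds; "joint_torque": joint torques, N m; "ee_pos": TCP position; "tool_rot": TCP orientation; "wrist_force": force on the tool from outside, world axes, zero at the start; "wrist_torque": the same for the moment, N m; "width": finger opening in mm; "grip_force": force on a finger pad.
Only numpy, scipy, OpenCV 4.12 (cv2) and the standard library are available. Lean on these libraries where they do the work, as an engineer would, in place of code of your own. Each camera call takes 0.05 s, during which the arm holds its last target. There are 200 camera calls.

## Working session

There is one attempt and no reset: what is moved stays moved. The work goes in short steps, each a Python script; the robot and the scene stay as the last script left them, time stands still between calls to the robot, and variables do not carry over. Pictures are saved under pics/ and viewed, at most 10 in all, crops included, and the job is handed in when it is done.

```bash
mkdir -p pics; ls
cat > h.py <<'E'
import numpy as np, cv2
from cell import bot, viewer
from scipy.spatial.transform import Rotation as R
def snap(n,f=None):
    o=bot.get_obs(); s=viewer.snapshot(n)
    if f: cv2.imwrite(f'pics/{f}.png',s["image"][:,:,::-1])
    s['o']=o; return s
def cam(s):
    K=np.array([[s['fx'],0,s['cx']],[0,s['fy'],s['cy']],[0,0,1.]])
    if 'rvec' in s:
        Rm=cv2.Rodrigues(np.array(s['rvec'],float))[0]; t=np.array(s['tvec'],float).ravel()
        return K,Rm.T,-Rm.T@t
    T=np.array(s['T_tool_cam']); Rt=R.from_euler('xyz',s['o']['tool_rot'],degrees=True).as_matrix()
    return K,Rt@T[:3,:3],Rt@T[:3,3]+np.array(s['o']['ee_pos'])
def rays(s,px):
    K,Rc,c=cam(s)
    u=cv2.undistortPoints(np.array(px,float).reshape(-1,1,2),K,np.array(s['D'],float)).reshape(-1,2)
    return c,np.c_[u,np.ones(len(u))]@Rc.T
def onz(s,px,z):
    c,d=rays(s,px); return c+d*((z-c[2])/d[:,2])[:,None]
def proj(s,P):
    K,Rc,c=cam(s); r=cv2.Rodrigues(Rc.T)[0]
    return cv2.projectPoints(np.array(P,float).reshape(-1,3),r,-Rc.T@c,K,np.array(s['D'],float))[0].reshape(-1,2)
E
python3 - <<'E'
from h import *
print(bot.get_obs(), bot.hold_point_z)
ims=[]
for n in("top","side","wrist"):
    s=snap(n,n+'0'); print(n,cam(s)[2],cam(s)[1][:,2])
E
python3 -c "
import cv2,numpy as np
a=[cv2.imread(f'pics/{n}0.png') for n in('top','side','wrist')]
b=[cv2.resize(i,(400,300)) for i in a]; cv2.imwrite('pics/m0.png',np.vstack([np.hstack(b[:2]),np.hstack([b[2],b[2]*0])]))"
```

```text
pics
{'clock': 0.0, 'joint_pos': array([ 6.94172301e+01,  1.58803030e+01, -1.59784371e+00,  7.26501428e+01,
       -9.89843785e-04,  8.40759090e+01]), 'joint_velocities': array([-0.02805857,  0.00524262, -0.01962493, -0.01145188, -0.0277675 ,
        0.0300834 ]), 'joint_torque': array([-2.74341044e-03, -4.45517135e+01,  2.95199525e+01,  1.66506699e-02,
       -2.70224482e-04, -4.93012266e-06]), 'ee_pos': array([157.90039408, 603.92466502, 230.13752312]), 'tool_rot': array([-1.79872293e+02, -1.22562926e-02,  1.65341309e+02]), 'wrist_force': array([ 0.04568124,  0.43188013, -0.53873587]), 'wrist_torque': array([-0.02619798,  0.01181113, -0.0137303 ]), 'grip_force': 0.0, 'width': 85.25261822928344} 18.700000000000003
top [ 418.63271209  143.68551034 1488.36821615] [ 0.11501379  0.00100627 -0.99336339]
side [  79.79938488 -546.04792402 1008.29867226] [ 0.39724174  0.56725722 -0.7214002 ]
wrist [ 76.57202942 625.52997473 372.46127654] [ 0.31693347 -0.08541741 -0.94459358]
```

View pics/m0.png

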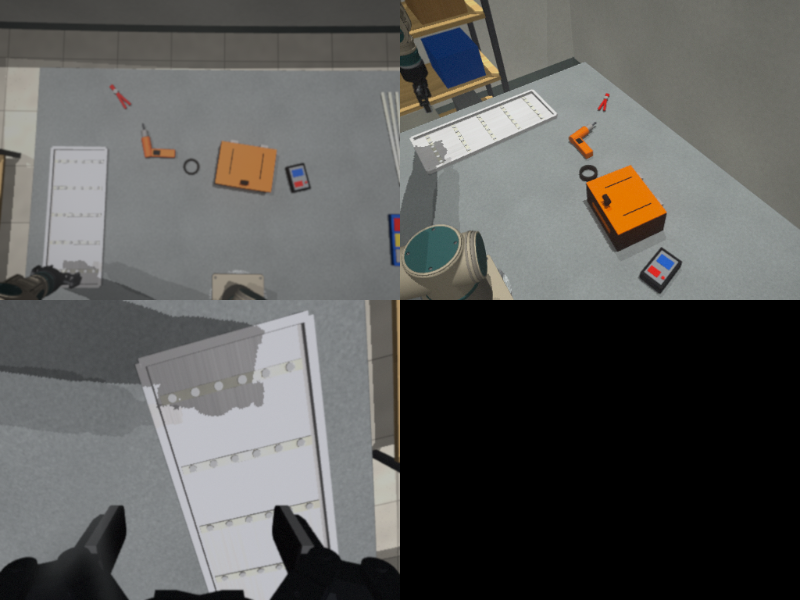

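The top view shows the lid at about (313,214) px full-scale, grip at about (313,233). Tape and screwdriver are to its left (+y), tester to its right. Next I'll measure the lid.

```bash
cat >> h.py <<'E'
def big(mask):
    c=cv2.findContours(mask.astype(np.uint8),cv2.RETR_EXTERNAL,cv2.CHAIN_APPROX_NONE)[0]
    return max(c,key=cv2.contourArea)
def orange(im):
    h=cv2.cvtColor(im,cv2.COLOR_RGB2HSV); return cv2.inRange(h,(6,120,80),(22,255,255))>0
E
python3 - <<'E'
from h import *
for n in('top','side'):
    s=snap(n); im=s['image']; m=orange(im); c=big(m)
    if n=='top':
        P=onz(s,c.reshape(-1,2),101.5)[:,:2]
        r=cv2.minAreaRect(P.astype(np.float32)); print(r); print(cv2.boxPoints(r).round(1))
    g=im.max(2)<60
    fill=np.zeros(m.shape,np.uint8); cv2.drawContours(fill,[cv2.convexHull(c)],-1,1,-1)
    fill=cv2.erode(fill,np.ones((5,5)))
    k,l,st,ce=cv2.connectedComponentsWithStats((g&(fill>0)).astype(np.uint8))
    for i in range(1,k):
        if st[i,4]>15: print(n,st[i],ce[i],onz(s,[ce[i]],127.5)[0], onz(s,[ce[i]],101.5)[0])
E
```

```text
((524.9271240234375, -23.173423767089844), (219.9909210205078, 170.3491668701172), 81.38765716552734)
[[ 424.2 -119.2]
 [ 592.7 -144.7]
 [ 625.6   72.8]
 [ 457.2   98.3]]
top [309 232   8   4  25] [312.36 233.44] [461.93624913 -14.48205453 127.5       ] [462.7635827  -17.50391707 101.5       ]
side [260 250  10  13  82] [264.01219512 256.23170732] [463.93133687 -19.11464384 127.5       ] [475.27039887  -3.56027743 101.5       ]
```

```bash
cat >> h.py <<'E'
CY=-8.61; C=np.array([524.9,-23.2]); yw=np.deg2rad(CY)
ex=np.array([np.cos(yw),np.sin(yw)]); ey=np.array([-ex[1],ex[0]])
def W(x,y,z): # case -> world
    p=C+x*ex+y*ey; return np.array([p[0],p[1],z])
def st():
    o=bot.get_obs(); print('t%.2f'%o['clock'],o['ee_pos'].round(1),o['tool_rot'].round(1),'F',o['wrist_force'].round(1),'w%.1f g%.1f'%(o['width'],o['grip_force'])); return o
E
python3 - <<'E'
from h import *
ori=[180,0,180+CY]
for x,z in((-65,210),(-65,109),(142,220),(0,200)): print(bot.ik(W(x,0,z),ori))
bot.reach(W(-65,0,200),ori); st()
s=snap('wrist','w1')
print(proj(s,[W(-65,y,127.5) for y in(-15,15)]), proj(s,[W(-85,y,101.5) for y in(-110,110)]))
E
```

```text
[ -9.72068507  -0.19775889 -22.73158018  67.46617871   0.
  -1.11068507]
[ -9.72068507   5.14774326 -30.41283099  54.43942574   0.
  -1.11068507]
[-9.37417089 20.38793875  3.30818034 72.9202416   0.         -0.76417089]
[ -9.58222026   6.87334053 -16.42064871  66.70601076   0.
  -0.97222026]
t2.70 [460.8 -12.9 200. ] [180.    0.  171.4] F [-0.5 -0.1  0.2] w84.9 g0.0
[[232.4485011  209.38183846]
 [275.63779077 209.40472829]] [[107.49804314 171.80791507]
 [400.7108347  171.96080274]]
```

View pics/w1.png

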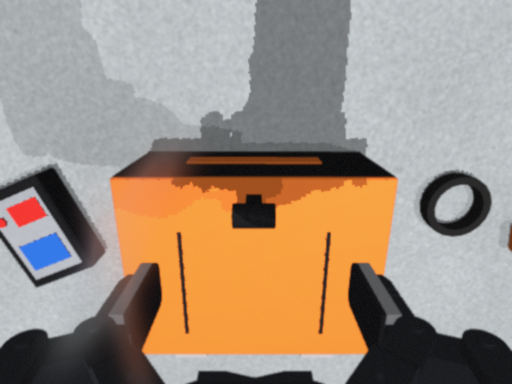

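Wrist view: the grip spans columns 232–275 as predicted, but its rows (205–228) and the lid's front edge (row 178) sit about 6 px below my prediction, roughly 4 mm in x. I'll quantify this from the image.

Run:
```python
from h import *
s=snap('wrist'); im=s['image'].astype(int)
def case(P): d=P[:,:2]-C; return np.c_[d@ex,d@ey].round(1)
# column profiles: lid front edge (dark->orange) and grip rows
o=orange(s['image'])
for u in(150,200,310,360): 
    v=np.where(o[170:200,u])[0]; print(u,170+v[0], case(onz(s,[[u,170+v[0]-.5]],101.5)))
print('col254',im[192:235,240].sum(1)); 
d=im[215,220:290].sum(1); print('row215',d)
v0,v1=[f(np.where(im[195:240,240].max(1)<70)[0])+195 for f in(np.min,np.max)]
print(v0,v1,case(onz(s,[[253.7,v0-.5],[253.7,(v0+v1)/2],[253.7,v1+.5]],127.5)))
# lid rear corners
c=big(o).reshape(-1,2); v=c[:,1].max(); print('rear',v,case(onz(s,[[256,v+.5]],101.5)))
print(case(onz(s,[[c[abs(c[:,1]-r)<1][:,0].min(),r] for r in(185,250)]+[[c[abs(c[:,1]-r)<1][:,0].max(),r] for r in(185,250)],101.5)))
```

```text
150 174 [[-83.6 -78.1]]
200 176 [[-82.1 -40.6]]
310 177 [[-81.4  42.1]]
360 177 [[-81.4  79.8]]
col254 [269 271 274 273 273 278 275 274 277 270 248 149  62  45  50  50  59  62
  58  65  72  73  69  73  83  98 103 120 105 108 107 102  92  93  86 158
 313 443 474 476 473 475 475]
row215 [477 475 478 478 477 478 478 478 478 474 453 336 179 108 117 107 107  99
  86  82  73  72  72  67  74  78  68  63  64  79  81  74  69  68  69  67
  72  70  67  73  72  59  70  63  61  61  57  58  66  59  64  50  62  67
  87 261 443 479 476 473 474 479 478 479 476 479 476 476 479 479]
204 226 [[-69.3  -0.2]
 [-60.8  -0.2]
 [-52.   -0.2]]
rear 354 [[89.   1.8]]
[[ -74.6 -108.8]
 [ -19.1 -108.5]
 [ -74.7  107.9]
 [ -19.3  107.6]]
```

```bash
sed -i 's/C=np.array(\[524.9,-23.2\])/C=np.array([527.0,-23.5])/' h.py
python3 - <<'E'
from h import *
bot.move_linear(W(-65,0,109.5)); st()
bot.grab(35); o=st(); snap('side','s1')
E
```

```text
t3.55 [463.3 -13.8 110.1] [-1.800e+02  1.000e-01  1.714e+02] F [0.5 0.4 0.6] w85.0 g0.0
t4.10 [463.1 -14.1 110.2] [-1.800e+02  1.000e-01  1.714e+02] F [-0.4 -1.5  4.9] w29.4 g37.6
```

Run:
```python
from h import *
import sys
def tcp(th):
    return W(85-150*np.cos(th)+32*np.sin(th),0,95.5+150*np.sin(th)+32*np.cos(th)-18)
for th in np.linspace(0,1.74,15)[1:]:
    bot.move_linear(tcp(th),v=70); print('%.2f'%th,end=' '); o=st()
    if np.linalg.norm(o['wrist_force'])>25: print('stop'); break
snap('side','s2')
```

```text
0.12 t4.58 [467.9 -14.8 128. ] [-180.     0.   171.4] F [ 1.6 -3.1 -3.3] w29.5 g36.4
0.25 t5.00 [475.2 -15.9 145.8] [-180.     0.   171.4] F [ 0.4 -5.1 -2.5] w29.4 g36.0
0.37 t5.42 [484.5 -17.3 162.4] [-180.     0.   171.4] F [-0.9 -4.3 -0.7] w29.7 g35.8
0.50 t5.85 [496.2 -19.  178. ] [-180.     0.   171.4] F [-2.5 -5.4 -0.9] w29.3 g35.5
0.62 t6.28 [509.3 -21.  191.5] [-180.     0.   171.4] F [-2.3 -4.8 -0.2] w29.2 g35.4
0.75 t6.70 [523.7 -23.2 203.2] [-180.     0.   171.4] F [-2.5 -4.9 -0.6] w29.2 g35.3
0.87 t7.12 [539.5 -25.6 213. ] [-180.    -0.   171.4] F [-3.2 -4.3 -0.3] w29.3 g35.4
0.99 t7.55 [556.4 -28.1 221. ] [-180.    -0.   171.4] F [-3.  -3.9  1.4] w29.1 g35.5
1.12 t7.97 [574.4 -30.9 226.8] [-180.    -0.   171.4] F [-3.3 -4.6  2.2] w29.1 g35.5
1.24 t8.40 [593.2 -33.7 230.4] [-180.     0.   171.4] F [-2.6 -5.4  1.5] w29.2 g35.6
1.37 t8.82 [612.2 -36.6 231.7] [-1.800e+02  1.000e-01  1.714e+02] F [-1.7 -4.3  3.6] w29.2 g35.7
1.49 t9.25 [631.2 -39.4 230.6] [-1.800e+02  1.000e-01  1.714e+02] F [-1.7 -4.6  4.7] w28.8 g36.0
1.62 t9.68 [650.  -42.3 227.2] [-180.     0.2  171.4] F [-0.6 -5.3  4.5] w29.0 g36.3
1.74 t10.10 [668.3 -45.1 221.4] [-180.     0.2  171.4] F [-0.9 -4.7  5.6] w29.2 g36.7
```

View pics/s2.png

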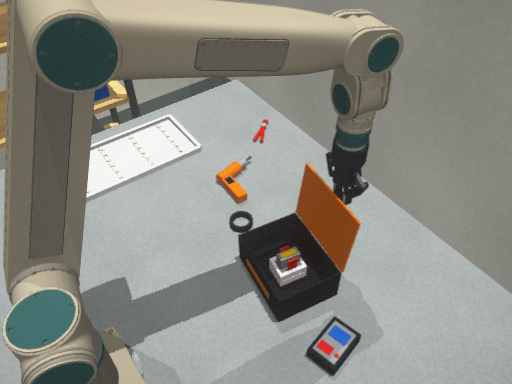

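The lid is up and past upright. The cassette, with its red catches, stands in the white cradle at about (289,260) px. Next I'll release, retreat and look from above.

```bash
python3 - <<'E'
from h import *
ori=[180,0,180+CY]
bot.ungrasp(); p=bot.get_obs()['ee_pos']; bot.move_linear([p[0],p[1],300],v=200)
p=bot.get_obs()['ee_pos']; bot.move_linear(W(0,0,310),v=250); st()
snap('wrist','w2'); s=snap('top','t2'); cv2.imwrite('pics/t2c.png',cv2.resize(s['image'][150:280,240:380,::-1],None,fx=4,fy=4,interpolation=cv2.INTER_CUBIC))
E
python3 -c "
import cv2,numpy as np
a=cv2.imread('pics/w2.png');b=cv2.imread('pics/t2c.png')
cv2.imwrite('pics/m2.png',np.hstack([cv2.resize(a,(400,300)),cv2.resize(b,(323,300))]))"
```

```text
t12.00 [527.5 -23.6 309. ] [180.   -0.  171.4] F [1.5 0.  0.4] w85.6 g0.0
```

View pics/m2.png

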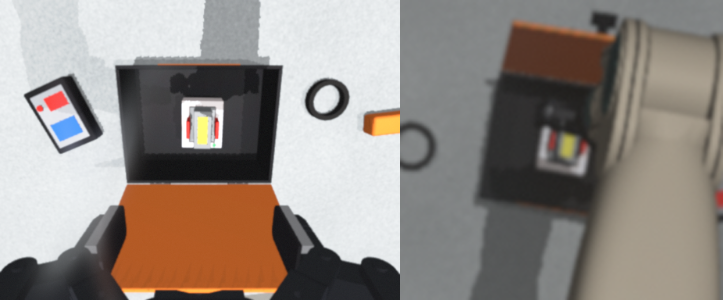

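The lid rests open. In the wrist picture (full scale) the yellow stripe is at about (260,166), with red tabs on both sides. Now to measure these, using the rim as a check.

```bash
cat >> h.py <<'E'
def case(P): d=np.atleast_2d(P)[:,:2]-C; return np.c_[d@ex,d@ey].round(1)
def hsv(s): return cv2.cvtColor(s['image'],cv2.COLOR_RGB2HSV)
def yellow(s): return cv2.inRange(hsv(s),(23,110,90),(36,255,255))>0
def red(s): h=hsv(s); return ((h[...,0]<5)|(h[...,0]>172))&(h[...,1]>140)&(h[...,2]>70)
def rect(s,m,z):
    c=big(m).reshape(-1,2); return cv2.minAreaRect(onz(s,c,z)[:,:2].astype(np.float32))
E
python3 - <<'E'
from h import *
for n in('wrist','top'):
    s=snap(n); y=yellow(s); r=rect(s,y,85); print(n,r,case(np.array(r[0])))
    c=big(y); x0,y0,w,h=cv2.boundingRect(c); print(x0,y0,w,h)
    m=red(s).copy(); q=np.zeros_like(m); q[y0-40:y0+h+40,x0-40:x0+w+40]=1
    k,l,stt,ce=cv2.connectedComponentsWithStats((m&q).astype(np.uint8))
    for i in range(1,k):
        if stt[i,4]>8: print(stt[i],ce[i].round(1),case(onz(s,[ce[i]],85)), case(onz(s,[ce[i]],73)))
s=snap('wrist')
# rim inner/outer vs prediction
print('rim',proj(s,[W(-85,-110,95),W(-85,110,95),W(85,110,95),W(85,-110,95)]).round(1))
cv2.imwrite('pics/w3c.png',cv2.resize(s['image'][70:250,130:380,::-1],None,fx=3.2,fy=3.2,interpolation=cv2.INTER_CUBIC))
E
```

```text
wrist ((534.9773559570312, -20.091781616210938), (12.885658264160156, 38.62222671508789), 79.92427825927734) [[7.4 4.6]]
253 149 13 34
[239 150   4  26  93] [240.6 162.8] [[  4.  -16.1]] [[  6.8 -16.7]]
[275 151   5  25  99] [276.8 163. ] [[ 4.1 24.8]] [[ 7.  25.6]]
top ((254.17742919921875, -598.00634765625), (14.368216514587402, 41.5647087097168), 86.32808685302734) [[-183.7 -608.9]]
506 300 6 15
[505 280   7  15 104] [508.  286.9] [[-125.9 -602.5]] [[-125.8 -608.9]]
rim [[146.6  79.6]
 [363.2  79.5]
 [348.  231.9]
 [161.9 232. ]]
```

View pics/w3c.png

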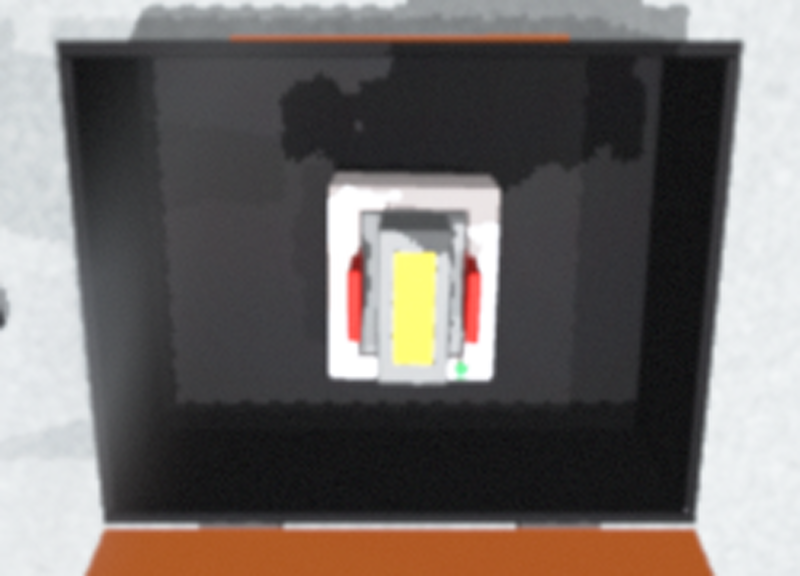

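The crop confirms the rim about 2.5 px lower than predicted (so the wrist camera is biased about +2 mm in x) and the cassette skewed roughly 1.5° against the case. I'll go closer for a refined measurement.

Run:
```python
from h import *
a=-10.0
bot.move_linear(W(5.5,4.4,190),[180,0,180+a],v=200); st()
s=snap('wrist','w4'); im=s['image']; y=yellow(s); r=rect(s,y,85); print(r,case(r[0]))
c=big(y); x0,y0,w,h=cv2.boundingRect(c); print(x0,y0,w,h)
q=np.zeros(y.shape,bool); q[max(0,y0-60):y0+h+60,x0-80:x0+w+80]=1
k,l,stt,ce=cv2.connectedComponentsWithStats((red(s)&q).astype(np.uint8))
for i in range(1,k):
    if stt[i,4]>30:
        px=np.argwhere(l==i)[:,::-1]; print(stt[i],ce[i].round(1))
        for e in (px[:,0].min()-.5,px[:,0].max()+.5): print('  edge',case(onz(s,[[e,ce[i][1]]],85)))
m=l>0
print('tip/tcp px',proj(s,[W(5.5,4.4,54)]))
```

```text
t13.00 [533.9 -20.1 190.8] [1.8e+02 1.0e-01 1.7e+02] F [1.  0.2 0.7] w85.5 g0.0
((543.3798217773438, -21.211910247802734), (13.604519844055176, 23.87701988220215), 79.54557037353516) [[15.9  4.7]]
247 191 18 29
[226 170   8  40 238] [229.3 189.9]
  edge [[  2.4 -18.6]]
  edge [[  2.5 -12.3]]
[278 170   7  40 242] [280.8 189.9]
  edge [[ 3.4 22.3]]
  edge [[ 3.5 27.8]]
tip/tcp px [[254.79166081 181.69472236]]
```

View pics/w4.png

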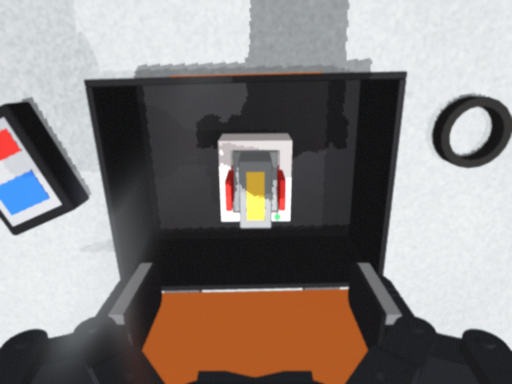

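Tabs are symmetric about case y≈4.6 (columns 226–233 and 278–284). The stripe is partly shaded, its end gives x≈5.5 after the bias correction, and yaw is about −10.2°. Now descend and squeeze.

```bash
python3 - <<'E'
from h import *
a=-10.2
bot.move_linear(W(5.5,4.6,110),[180,0,180+a],v=150)
bot.move_linear(W(5.5,4.6,55.5),v=60); st()
s=snap('wrist','w5'); 
bot.grab(60); bot.sleep(.2); st(); s=snap('wrist','w6')
E
python3 -c "
import cv2,numpy as np
a=[cv2.imread(f'pics/{n}.png') for n in('w5','w6')]
cv2.imwrite('pics/m5.png',np.hstack([cv2.resize(i,(400,300)) for i in a]))"
```

```text
t14.79 [533.6 -19.8  55.9] [180.    0.  169.8] F [ 1.  -0.3  0.1] w85.3 g0.0
t15.59 [533.9 -19.7  57.7] [1.800e+02 1.000e-01 1.698e+02] F [-3.8  1.8 12.2] w31.0 g60.9
```

View pics/m5.png

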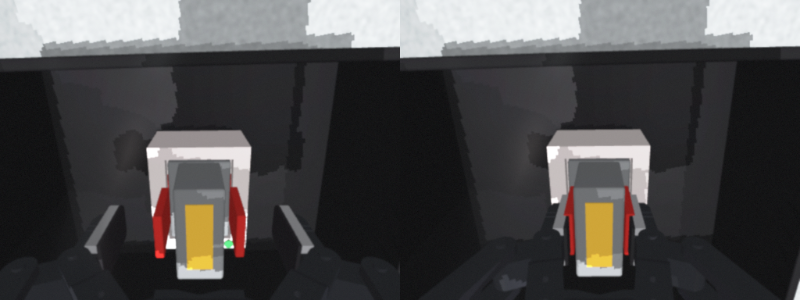

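The picture shows both red tabs between the pads, pressed symmetrically. The opening reads 31 mm, under the 38 mm expected, so 60 N is more than needed. I'll ease the grip and then test a short lift.

Run:
```python
from h import *
bot.grab(30); bot.sleep(.3); st()
p=bot.get_obs()['ee_pos']
bot.move_linear([p[0],p[1],p[2]+8],v=25); st()
bot.sleep(.3); st()
s=snap('wrist','w7'); s2=snap('side'); cv2.imwrite('pics/s7c.png',cv2.resize(s2['image'][200:330,220:360,::-1],(323,300),interpolation=cv2.INTER_CUBIC))
a=cv2.resize(s['image'][:,:,::-1],(460,345)); b=cv2.resize(cv2.imread('pics/s7c.png'),(340,345)); cv2.imwrite('pics/m7.png',np.hstack([a,b]))
```

```text
t16.16 [533.9 -19.7  57.7] [1.800e+02 1.000e-01 1.698e+02] F [-3.4  0.5 13.2] w31.1 g60.9
t16.72 [533.7 -19.7  65.4] [-180.    -0.   169.8] F [-0.1  0.4 -3.1] w30.5 g58.3
t17.02 [533.8 -19.7  65.5] [-180.    -0.   169.8] F [ 0.1  0.6 -3.3] w31.1 g58.3
```

View pics/m7.png

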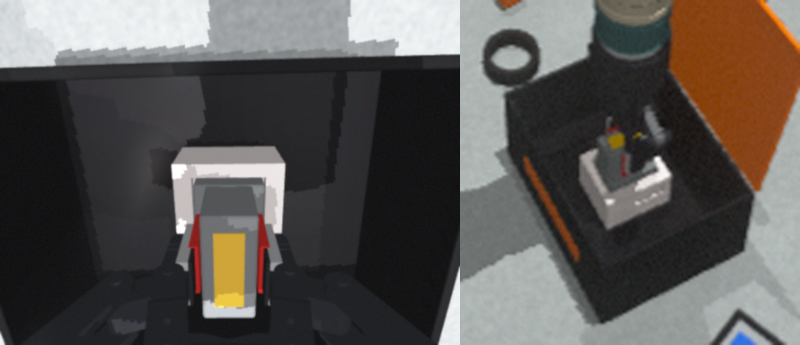

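The wrist force now equals the cassette's weight (3.3 N) after 8 mm of lift, well past the 1.5 mm of play. The hooks are clear and the cassette rises with the fingers. Next, the full lift.

Run:
```python
from h import *
p=bot.get_obs()['ee_pos']
bot.move_linear([p[0],p[1],p[2]+30],v=50); st()
bot.move_linear([p[0],p[1],205],v=90); bot.sleep(1); st()
s=snap('wrist'); s2=snap('side')
a=cv2.resize(s['image'][:,:,::-1],(460,345)); b=cv2.resize(s2['image'][120:310,200:387,::-1],(340,345),interpolation=cv2.INTER_CUBIC); cv2.imwrite('pics/m8.png',np.hstack([a,b]))
```

```text
t17.87 [533.8 -19.7  95.6] [-180.    -0.   169.8] F [-0.  -0.5 -3. ] w31.1 g58.3
t20.23 [533.9 -19.7 205. ] [180.    0.  169.8] F [ 0.  -0.4 -2.9] w30.9 g58.3
```

View pics/m8.png

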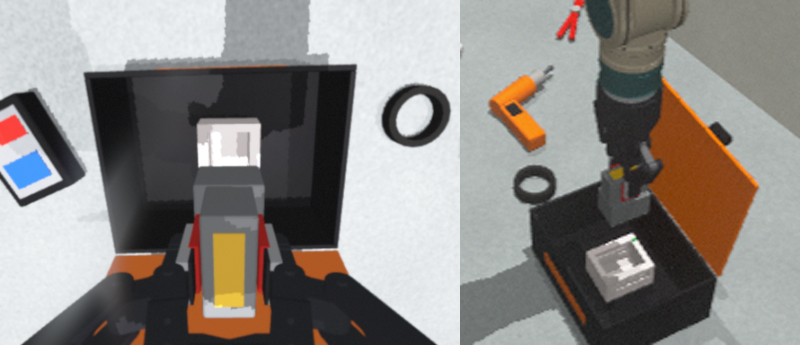

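The cassette hangs upright in the squeezed catches. Its underside is at about 156 mm, clear of the 95 mm rim, the cradle is empty, the lid is on its stop and the bystanders haven't moved.

```bash
python3 -c "
from cell import bot
print(bot.close_job())"
```

```text
the job is handed in; nothing more can be done
None
```

I opened the lid onto its stop, drew the cassette straight up by its squeezed catches, and handed the job in at about 20 s, with the cassette upright and still, its underside about 60 mm above the rim and the bystanders untouched.

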